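# Slide the insert pan off the heat and lock it out

## Robot

A 6-joint arm with a two-finger parallel gripper is mounted at the origin on the work surface. World frame = base frame: x ahead of the robot, y to its left, z up, the work surface at z = 0. Lengths are in m, angles in rad, forces in N, time in s.
With the tool pointing down it reaches from about 0.35 to 0.725 m from the base axis. Payload 4.3 kg.
Tool frame: the origin (TCP) lies at the very end of the fingers, on their centre line; the grasp point (between the pads) lies 19 mm behind it; z points along the fingers, y is the line along which they close (so a half turn about z gives the same grasp; the last joint's range is limited). The gripper opens to 85 mm and grips with 20 to 120 N. Pads are 22 mm wide; open, the fingers measure 114 mm over their backs; the gripper's body (76 mm by 85 mm) begins 54 mm behind the grasp point. The pads swing forward as they close: fully open they stand 13 mm farther back than shut.
Start: joints at [-1.222, 0.377, 0.081, 1.274, 0, 1.46], TCP at [0.255, -0.516, 0.231] pointing down, gripper open.
Joint ranges: [-2.72, 2.72], [-0.84, 1.66], [-1.02, 1.22], [-1.77, 2.12], [-1.37, 1.28], [-3.14, 3.14]. Speed limits (rad/s): [2.57, 2.57, 3.14, 3.14, 3.14, 3.14].

## Interface

Orientations are given as a unit quaternion [x, y, z, w].
In Python, from station import manip gives the robot as it stands. The module is installed in compiled form; this text tells all that it offers.
- The arm moves only by the shell command python3 -m creep 'ROWS' [FORCE]. ROWS is JSON, a list that holds one entry, the list of rows, each a list of 5 numbers: the finger opening in cm, from 0 to 8.54, then the shift along the tool's x, y, z in cm, then the turn about the tool's z in degrees. In form: [[[grip, tx, ty, tz, turn], ...]]. A call has 1 to 12 rows; each row is the pose to reach, as a shift and turn from the pose commanded when the call began, along the tool's axes at that moment; what a row does not reach only later rows make up. A row lasts 1/10 s, in which the tool goes at most 50 mm and 8.59 degrees, less where a joint would pass 70% of its speed; a pose out of reach is approached as far as the arm can. A call with a gripper value outside its range is refused whole. The fingers move at their own pace and stop on an object; FORCE is the grip in N (left out, the last holds). Time passes only in rows, so rows that repeat a pose let the fingers close. It gives the time, the measured TCP pose, the force, the opening and the grip force at its end, in the units of the state.
- manip.observe(): the state, without advancing time (a new reading comes with each control period).
- manip.grab_frame(name): name is "scene" or "side" or "wrist"; returns a dict with "color" (480x640x3 uint8, blue, green, red), "K" (3x3 intrinsics, pixels), "k1" (the pictures are not rectified: a ray, as slopes to the right and down, at radius r is drawn at 1 + k1 r^2 times it, then the intrinsics apply), "rvec" (rotation vector, rad) and "tvec" (3), from world to camera coordinates, as OpenCV has them. Camera axes: x right, y down, z forward; pixel columns grow to the right and rows downward; lengths in m; the calibration is good to about 2 mm. A picture is of the moment at which its call begins. There is no depth.
- manip.hand_in(): hands the job in; it is judged then, once.
The state is a dict: "time": time; "q": joint angles; "joint_velocities": joint speeds; "joint_efforts": joint torques, N m; "position": TCP position; "eef_rot": TCP orientation; "force": force on the tool from outside, world axes, zero at the start; "torque": the same for the moment, N m; "finger_gap": finger opening in m; "gripper_force": force on a finger pad.
Only numpy, scipy, OpenCV 4.12 (cv2) and the standard library are available. Lean on these libraries where they do the work, as an engineer would, in place of code of your own. Each camera call takes 0.05 s, during which the arm holds its last target. There are 200 camera calls.

## Task

The pan of brass inserts on the bench warming plate is warm enough. Turn the clamp knob to swing the stop arm fully aside while the pan still stands on the dark heating disc, then slide the pan along the plate, without lifting or tipping it, until it stands wholly inside the outlined resting ring. Then turn the stop arm fully back to its blocking position between the two places, leaving the pan in the ring and the other things on the bench undisturbed.

Things in the scene. Friction and masses are not known exactly. Their poses are not given: they have to be found in the camera images.
- plate: Warming plate fixed to the bench: a low box 270 (x) by 430 (y) mm with a smooth aluminium top 50 mm above the bench. Origin under its centre at bench level; long side along y, front (black panel) to -x, towards the robot. On its top the two marked places lie at x -40, y +130 and -130 mm (which is which varies), the stop's post at x +65, y 0 mm.
- heat_spot: Dark round heating disc, 136 mm across with three concentric rings, flush in the plate's top (nothing to bump over). Origin at its centre, on the top surface. The pan starts on it.
- rest_ring: Resting place: one thin dark circle drawn on the bare plate, 133 mm inside diameter, flush. Origin at its centre, on the top surface. The pan must end inside it.
- pan: Round open steel pan, loose, 0.4 to 0.8 kg: 110 mm across, straight wall 3 mm thick, 65 mm high. Origin at the centre of its underside. A black round handle 13 mm thick sticks out along its -x (roughly towards the robot) at 48 to 58 mm height, to 141 mm from the centre. A rack of brass inserts inside, 68 mm across and up to 24 mm high, belongs to it. Ordinary metal friction.
- stop (a joint): Angle of the stop arm about its post. 0 (end stop): arm along the plate's -x, blocking the way between the places. It grows clockwise seen from above to 1.45 rad (end stop): arm along the plate's +y beside the far edge, out of the way; the pan passes from about 1.2 rad. Turning takes 0.15 N m; it stays where it is left.
- knob_grip (a point): Grip point of the black clamp knob on the stop's axis, 101 mm above the bench. The knob is an upright bar 46 mm long, 14 mm wide and 30 mm high, from 15 mm below to 14 mm above this point; the long side lies along the stop arm and turns with it. At joint 0 this frame is parallel to the plate's.
- stop_tip (a point): Outer end of the steel stop arm, 95 mm from its axis; the arm is 16 mm wide and 14 mm high, its centre 21 mm above the plate's top.
- mug: White mug, 76 mm across, 90 mm high; origin at the underside. Leave alone.
- tape_roll: Pale roll of tape lying flat, 90 mm across, 24 mm high; origin at the underside. Leave alone.
- bush_a: Black moulded flanged bush, 52 mm across, 34 mm high, to the left of the plate; origin at the underside. Leave alone.
- bush_b: The same black bush, to the right of the plate. Leave alone.
Not all that is in view belongs to the job. Of the things that look like the pan, the middle-sized one is meant.

How it is judged:
On the way, in this order (a step that is already met when the one before it is completed fails the run):
1. the stop arm is swung fully aside (over 1.2 rad) while the pan still stands on the heating disc (within 20 mm of its centre) (value of joint stop above 1.2 rad and horizontal distance between pan and heat_spot below 0.02 m), for 0.2 s.
2. the pan stands inside the resting ring (within 12 mm of its centre), at rest (horizontal distance between pan and rest_ring below 0.012 m and linear speed of pan below 0.02 m/s), for 0.2 s.
At the end, for the whole second after the job is handed in: The pan stands upright and at rest on the plate with its centre within 12 mm of the resting ring's centre, and the stop arm is turned back to within 0.2 rad of its blocking end stop (horizontal distance between pan and rest_ring below 0.012 m and z of pan in the frame of plate between 0.046 and 0.053 m and angle between pan's own z axis and vertical below 0.05 rad and linear speed of pan below 0.01 m/s and value of joint stop below 0.2 rad and velocity of joint stop between -0.05 and 0.05 rad/s); the robot touches nothing.
It fails at once if the pan is lifted more than 8 mm off the plate's top (z of pan in the frame of plate above 0.058 m).
It fails at once if the pan is tipped more than 0.15 rad (angle between pan's own z axis and vertical above 0.15 rad).
It fails at once if the mug, the tape roll or a bush is moved more than 30 mm (distance of any of mug, tape_roll, bush_a, bush_b from where it was at the start of the episode above 0.03 m).
It also fails if it takes over 72 s, if anything falls off the work surface, if the arm or the gripper's body presses on something with over 40 N, if the wrist force passes 120 N, or if a joint passes its speed limit or range.

## Working session

There is one attempt and no reset: what is moved stays moved. The work goes in short steps, Python scripts to look and compute and a shell command to move; the robot and the scene stay as the last step left them, time stands still between calls to the robot, and variables do not carry over. Pictures are saved under pics/ and viewed, at most 10 in all, crops included, and the job is handed in when it is done.

```bash
mkdir -p pics; cat > h.py <<'E'
import numpy as np,cv2
from station import manip
from scipy.spatial.transform import Rotation as R
def save(n,f):
    d=manip.grab_frame(n); cv2.imwrite(f'pics/{f}.png',d['color']); np.savez(f'pics/{f}.npz',**{k:d[k] for k in('K','k1','rvec','tvec')}); return d
def load(f): return dict(np.load(f'pics/{f}.npz'))
def proj(d,P):
    P=np.atleast_2d(P); c=P@cv2.Rodrigues(np.array(d['rvec'],float))[0].T+np.ravel(d['tvec']); s=c[:,:2]/c[:,2:]
    s=s*(1+d['k1']*(s**2).sum(1,keepdims=True)); K=np.array(d['K']); return s@K[:2,:2].T+K[:2,2]
def unproj(d,uv,z):
    K=np.array(d['K']); dist=np.array([float(d['k1']),0,0,0]); 
    s=cv2.undistortPoints(np.array(uv,float).reshape(-1,1,2),K,dist).reshape(-1,2)
    Rm=cv2.Rodrigues(np.array(d['rvec'],float))[0]; r=np.c_[s,np.ones(len(s))]@Rm; C=-Rm.T@np.ravel(d['tvec'])
    return C+r*((z-C[2])/r[:,2])[:,None]
E
python3 - <<'E'
from h import *
save('scene','s0');d=save('side','d0')
o=manip.observe();print({k:np.round(o[k],3) for k in o})
E
```

```text
{'time': np.float64(0.1), 'q': array([-1.222,  0.378,  0.08 ,  1.274, -0.   ,  1.46 ]), 'joint_velocities': array([-0.001, -0.   ,  0.003, -0.   , -0.   , -0.001]), 'joint_efforts': array([ 1.0000e-03, -4.6469e+01,  2.7058e+01,  1.2000e-02, -0.0000e+00,
       -0.0000e+00]), 'position': array([ 0.254, -0.515,  0.23 ]), 'eef_rot': array([ 0.974,  0.227, -0.   , -0.001]), 'force': array([ 0.349,  0.144, -0.292]), 'torque': array([-0.028,  0.012, -0.027]), 'gripper_force': np.float64(0.0), 'finger_gap': np.float64(0.085)}
```

View pics/s0.png

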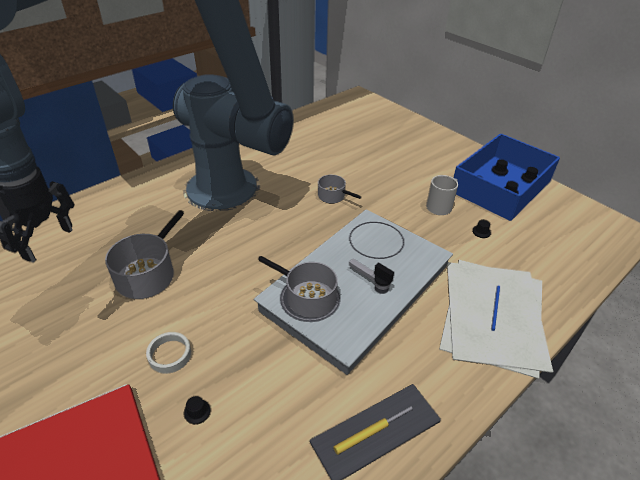

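View pics/d0.png

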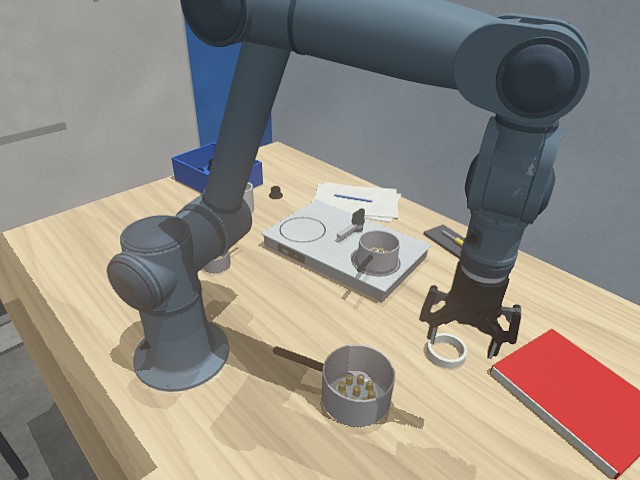

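The scene view shows the middle pan at about (311,290) on the heating disc, the ring at (377,240), the knob at (384,275), and the stop arm pointing to (355,265). So the disc is on the robot's -y side and the ring on +y. Next, an enlarged crop for the measurement.

```bash
python3 - <<'E'
import cv2
i=cv2.imread('pics/s0.png')[200:380,245:465]
cv2.imwrite('pics/s0c.png',cv2.resize(i,None,fx=3.3,fy=3.3,interpolation=cv2.INTER_CUBIC))
E
```

```text
(no output)
```

View pics/s0c.png

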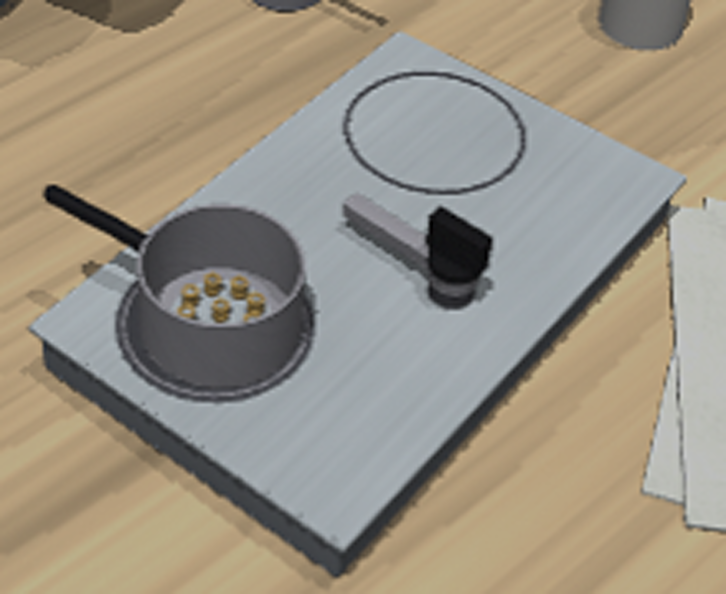

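Crop readings (÷3.3, offset 245,200): plate-top corners (400,32), (686,180), (342,550), (28,328); ring extremes 344–525 × 72–192; pan rim 139–305 × 207–327; handle tip (50,193); knob top about (461,228).

```bash
python3 - <<'E'
from h import *
from scipy.optimize import least_squares
d=load('s0'); f=lambda p:np.array(p)/3.3+[245,200]
cor=f([(400,32),(686,180),(342,550),(28,328)])
C=unproj(d,cor,.05);print('corners',C.round(4),'sides',[round(np.linalg.norm(C[i]-C[(i+1)%4]),4) for i in range(4)])
loc=np.array([(-.135,.215),(.135,.215),(.135,-.215),(-.135,-.215)])
def W(p,l,z): l=np.atleast_2d(l);c,s=np.cos(p[2]),np.sin(p[2]);return np.c_[p[0]+c*l[:,0]-s*l[:,1],p[1]+s*l[:,0]+c*l[:,1],np.full(len(l),z)]
t=np.linspace(0,6.2832,200); circ=lambda r:np.c_[r*np.cos(t),r*np.sin(t)]
ext=lambda u:np.array([u[:,0].min(),u[:,0].max(),u[:,1].min(),u[:,1].max()])
E4=lambda a,b,c,e:np.array([a/3.3+245,b/3.3+245,c/3.3+200,e/3.3+200])
res=lambda p:np.r_[(proj(d,W(p,loc,.05))-cor).ravel(),ext(proj(d,W(p,circ(.067)+[-.04,.13],.05)))-E4(344,525,72,192)]
s=least_squares(res,[.5,0,0]);p=s.x;print('plate',p.round(4),np.abs(s.fun).max(),s.fun.round(1))
g=lambda q:ext(proj(d,np.c_[circ(.055)+q,np.full(200,.115)]))-E4(139,305,207,327)
s2=least_squares(g,p[:2]);print('pan',s2.x.round(4),s2.fun.round(2))
h=unproj(d,f([(50,193)]),.103)[0];v=h[:2]-s2.x;print('handle tip',h,np.linalg.norm(v),'dir',np.degrees(np.arctan2(-v[1],-v[0])))
print('disc',W(p,[-.04,-.13],.05),'ring',W(p,[-.04,.13],.05),'post',W(p,[.065,0],.1),'knob meas',unproj(d,f([(461,228)]),.115),'yaw',np.degrees(p[2]))
o=manip.observe();print(R.from_quat(o['eef_rot']).as_matrix().round(3))
E
```

```text
corners [[ 0.4029  0.2168  0.05  ]
 [ 0.6682  0.2567  0.05  ]
 [ 0.7334 -0.1642  0.05  ]
 [ 0.4696 -0.2068  0.05  ]] sides [np.float64(0.2682), np.float64(0.4259), np.float64(0.2672), np.float64(0.4288)]
plate [0.5675 0.0267 0.1559] 1.2480622793091243 [-0.2 -0.6  0.6 -0.8  0.1  0.4 -0.5 -0.6  1.2 -1.2  1.2  0.1]
pan [ 0.555  -0.1076] [-0.51  0.51 -0.7   0.55]
handle tip [ 0.41904474 -0.14791325  0.103     ] 0.14177555219934865 dir 16.50539602465744
disc [[ 0.5482074  -0.10790298  0.05      ]] ring [[0.50782742 0.14894222 0.05      ]] post [[0.63174336 0.03682692 0.1       ]] knob meas [[0.6323887  0.03616695 0.115     ]] yaw 8.934638180470866
[[ 0.897  0.443 -0.001]
 [ 0.443 -0.897  0.002]
 [ 0.    -0.002 -1.   ]]
```

```bash
cat >> h.py <<'E'
PL=np.array([.5675,.0267,.1559])
def tow(l,z=.05):
    c,s=np.cos(PL[2]),np.sin(PL[2]);return np.array([PL[0]+c*l[0]-s*l[1],PL[1]+s*l[0]+c*l[1],z])
def go(target,ang=None):
    """print shift (cm) in tool axes and turn (deg) to reach target pos, tool-x heading ang deg"""
    o=manip.observe();M=R.from_quat(o['eef_rot']).as_matrix();th=np.degrees(np.arctan2(M[1,0],M[0,0]))
    print('t',round(float(o['time']),2),'pos',np.round(o['position'],4),'th',th.round(2),'q',np.round(o['q'],2),'F',np.round(o['force'],1),'gap',round(float(o['finger_gap']),4),'gf',round(float(o['gripper_force']),1))
    print('shift cm',(M.T@(np.array(target)-o['position'])*100).round(2),'turn',None if ang is None else round((th-ang+180)%360-180,2))
E
python3 -m creep '[[[8.5,40,-22.4,0,-100],[8.5,40,-22.4,0,-100],[8.5,40,-22.4,0,-100],[8.5,40,-22.4,0,-100],[8.5,40,-22.4,0,-100],[8.5,40,-22.4,0,-100],[8.5,40,-22.4,0,-100],[8.5,40,-22.4,0,-100],[8.5,40,-22.4,0,-100],[8.5,40,-22.4,0,-100],[8.5,40,-22.4,0,-100],[8.5,40,-22.4,0,-100]]]' 40
python3 -c "
from h import *
go(tow([.065,0],.16),188.93)"
```

```text
time: 1.3
position: [0.5141, -0.1365, 0.2307]
eef_rot: [0.449, 0.894, -0.0, -0.001]
force: [-0.6, -0.6, -0.2]
finger_gap: 0.085
gripper_force: 0.0
t 1.3 pos [ 0.5141 -0.1365  0.2307] th 126.67 q [-0.38  0.29 -0.04  1.24 -0.    0.55] F [-0.6 -0.6 -0.2] gap 0.085 gf 0.0
shift cm [ 6.87 19.79  7.06] turn -62.26
```

```bash
python3 -m creep '[[[8.5,6.9,19.8,0,-62.3],[8.5,6.9,19.8,0,-62.3],[8.5,6.9,19.8,0,-62.3],[8.5,6.9,19.8,0,-62.3],[8.5,6.9,19.8,0,-62.3],[8.5,6.9,19.8,0,-62.3],[8.5,6.9,19.8,0,-62.3],[8.5,6.9,19.8,0,-62.3],[8.5,6.9,19.8,7,-62.3],[8.5,6.9,19.8,7,-62.3],[8.5,6.9,19.8,7,-62.3],[8.5,6.9,19.8,7,-62.3]]]'
python3 - <<'E'
from h import *
go(tow([.065,0],.083),188.93)
d=save('wrist','w1');print(proj(d,[tow([.065,0],.115)]))
E
```

```text
time: 2.5
position: [0.6325, 0.0352, 0.1613]
eef_rot: [-0.075, 0.997, 0.0, -0.001]
force: [0.0, -0.4, 1.1]
finger_gap: 0.0848
gripper_force: 0.0
t 2.5 pos [0.6325 0.0352 0.1613] th -171.42 q [-0.04  0.52  0.13  1.18 -0.   -0.19] F [ 0.  -0.4  1.1] gap 0.0848 gf 0.0
shift cm [0.05 0.17 7.83] turn -0.35
[[314.67323856 269.86832917]]
```

View pics/w1.png

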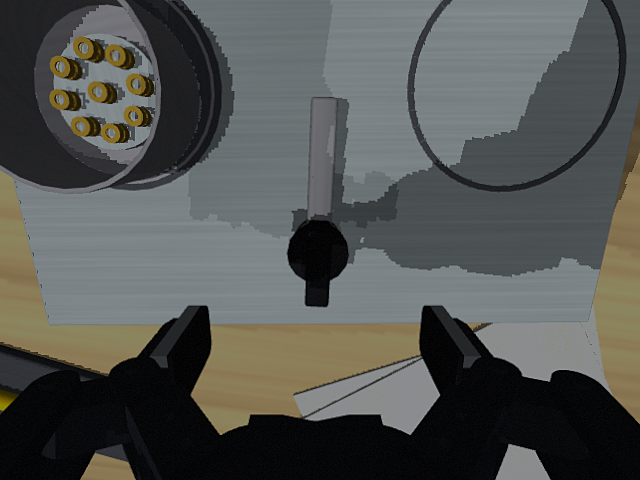

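The wrist view has the knob bar's top from about (317,225) to (317,305), with its centre near the predicted (315,270) and in line with the fingers. Next I descend and grip.

```bash
python3 -m creep '[[[8.5,0,0.1,3,0],[8.5,0,0.1,6,0],[8.5,0,0.1,7.8,0],[8.5,0,0.1,7.8,0],[0,0,0.1,7.8,0],[0,0,0.1,7.8,0],[0,0,0.1,7.8,0],[0,0,0.1,7.8,0],[0,0,0.1,7.8,0],[0,0,0.1,7.8,0],[0,0,0.1,7.8,0],[0,0,0.1,7.8,0]]]' 40
python3 -c "
from h import *
go(tow([.065,0],.083),188.93-83.1)"
```

```text
time: 3.75
position: [0.6349, 0.0372, 0.0864]
eef_rot: [-0.075, 0.997, 0.001, 0.003]
force: [-2.2, 2.8, 9.0]
finger_gap: 0.0135
gripper_force: 43.7
t 3.75 pos [0.6349 0.0372 0.0864] th -171.39 q [-0.04  0.57  0.    1.    0.   -0.19] F [-2.2  2.8  9. ] gap 0.0135 gf 43.7
shift cm [0.33 0.01 0.34] turn 82.78
```

```bash
python3 -m creep '[[[0,0,0,-0.3,0],[0,0,0,-0.3,0]]]'
python3 -c "
from h import *
go(tow([.065,0],.083),188.93-83.1)"
```

```text
time: 3.95
position: [0.6348, 0.0372, 0.0865]
eef_rot: [-0.075, 0.997, 0.001, 0.002]
force: [5.7, 2.9, -4.6]
finger_gap: 0.013
gripper_force: 42.5
t 3.95 pos [0.6348 0.0372 0.0865] th -171.39 q [-0.04  0.57  0.    1.    0.   -0.19] F [ 5.7  2.9 -4.6] gap 0.013 gf 42.5
shift cm [0.32 0.01 0.35] turn 82.78
```

```bash
python3 -m creep '[[[0,0,0,-0.3,7],[0,0,0,-0.3,14],[0,0,0,-0.3,21],[0,0,0,-0.3,28],[0,0,0,-0.3,35],[0,0,0,-0.3,42],[0,0,0,-0.3,49],[0,0,0,-0.3,56],[0,0,0,-0.3,63],[0,0,0,-0.3,70],[0,0,0,-0.3,77],[0,0,0,-0.3,82]]]'
python3 -m creep '[[[0,0,0,0,0],[0,0,0,0,0],[0,0,0,0,0]]]'
python3 -c "
from h import *
go(tow([.065,0],.083),188.93-83.1)"
```

```text
time: 5.15
position: [0.6323, 0.0334, 0.0866]
eef_rot: [0.6, 0.8, -0.003, 0.001]
force: [4.4, -7.2, -15.5]
finger_gap: 0.0131
gripper_force: 42.3
time: 5.45
position: [0.6323, 0.0334, 0.0866]
eef_rot: [0.599, 0.801, -0.003, 0.0]
force: [5.2, -6.6, -15.4]
finger_gap: 0.0133
gripper_force: 42.3
t 5.45 pos [0.6323 0.0334 0.0866] th 106.46 q [-0.04  0.57  0.    1.01 -0.01  1.24] F [  5.2  -6.6 -15.4] gap 0.0133 gf 42.3
shift cm [0.34 0.04 0.36] turn 0.63
```

```bash
python3 -m creep '[[[5,0,0,0,0],[5,0,0,0,0],[5,0,0,0,0],[5,0,0,0,0],[5,0,0,-4,0],[5,0,0,-8,0],[5,0,0,-11,0],[5,0,0,-11,0]]]'
python3 - <<'E'
from h import *
go([.459,-.136,.2],196.5)
d=load('s0');print('mug base',unproj(d,[(441,211)],0),'small pan rim',unproj(d,[(331,183)],.04),'handle end',unproj(d,[(360,197)],.04),'tape',unproj(d,[(169,352)],.024))
E
```

```text
time: 6.25
position: [0.636, 0.0363, 0.2055]
eef_rot: [0.598, 0.802, 0.003, 0.004]
force: [0.6, 0.2, 0.4]
finger_gap: 0.0499
gripper_force: 0.0
t 6.25 pos [0.636  0.0363 0.2055] th 106.61 q [-0.04  0.51  0.21  1.27  0.    1.24] F [0.6 0.2 0.4] gap 0.0499 gf 0.0
shift cm [-11.45 -21.89   0.37] turn -89.89
mug base [[0.50568521 0.43065906 0.        ]] small pan rim [[0.23714967 0.23625543 0.04      ]] handle end [[0.34164013 0.25437784 0.04      ]] tape [[ 0.45525336 -0.41399833  0.024     ]]
```

```bash
python3 -m creep '[[[5,-11.4,-21.9,0,-90],[5,-11.4,-21.9,0,-90],[5,-11.4,-21.9,0,-90],[5,-11.4,-21.9,0,-90],[5,-11.4,-21.9,0,-90],[5,-11.4,-21.9,0,-90],[5,-11.4,-21.9,0,-90],[5,-11.4,-21.9,0,-90],[5,-11.4,-21.9,0,-90],[5,-11.4,-21.9,0,-90],[5,-11.4,-21.9,0,-90],[5,-11.4,-21.9,0,-90]]]'
python3 - <<'E'
from h import *
go([.459,-.136,.15],196.5)
d=save('wrist','w2');print(proj(d,[[.459,-.136,.109],[.419,-.148,.103],[.555,-.1076,.115]]))
save('scene','s2')
a=cv2.imread('pics/w2.png');b=cv2.imread('pics/s2.png')[200:380,245:465]
b=cv2.resize(b,(733,600),interpolation=cv2.INTER_CUBIC);cv2.imwrite('pics/s2c.png',b)
E
```

```text
time: 7.45
position: [0.455, -0.1353, 0.1989]
eef_rot: [-0.144, 0.99, 0.0, -0.0]
force: [0.4, -0.1, -0.1]
finger_gap: 0.0498
gripper_force: 0.0
t 7.45 pos [ 0.455  -0.1353  0.1989] th -163.41 q [-0.42  0.19 -0.26  1.12  0.   -0.71] F [ 0.4 -0.1 -0.1] gap 0.0498 gf 0.0
shift cm [-0.36 -0.19  4.89] turn 0.09
[[309.79333524 252.42836205]
 [309.51734357 189.39797336]
 [310.02399907 383.29241081]]
```

View pics/w2.png

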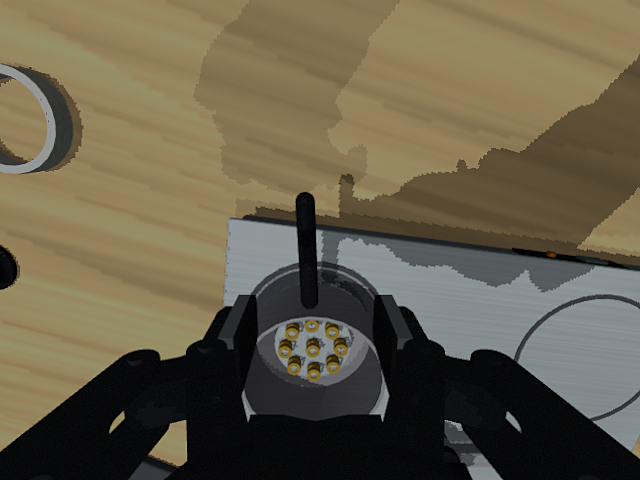

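View pics/s2c.png

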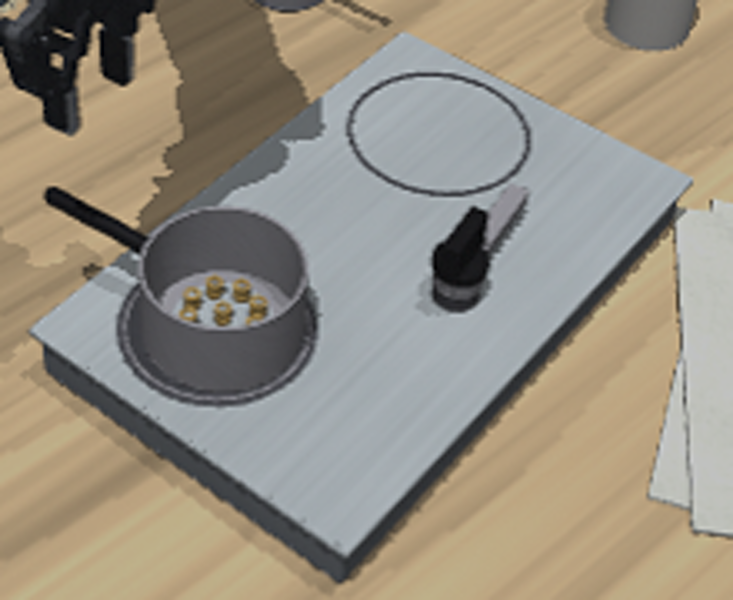

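The wrist view shows the handle from its tip at about (306,193) to the wall end at (310,300). The scene crop shows the stop arm fully aside along +y and the pan still on its disc.

```bash
python3 - <<'E'
from h import *
d=load('w2');P=unproj(d,[(306,198),(307.5,250),(309.5,300)],.105)[:,:2];print(P)
v=P[2]-P[0];a=np.degrees(np.arctan2(v[1],v[0]));u=v/np.linalg.norm(v)
c=unproj(d,[(312,346)],.056)[0];print('ang',a,'len',np.linalg.norm(v),'insert centre',c[:2])
t=unproj(d,[(306,193)],.103)[0,:2]; print('pan centre from tip',t+.141*u)
g=t+.045*u;print(g);go([*g,.086],180+a)
E
```

```text
[[ 0.42481298 -0.14868193]
 [ 0.45902785 -0.13768956]
 [ 0.49475198 -0.12579411]]
ang 18.120890397440174 len 0.07358882785913397 insert centre [ 0.56045689 -0.10491389]
pan centre from tip [ 0.55595445 -0.10570716]
[ 0.46471582 -0.13556537]
t 7.55 pos [ 0.4551 -0.1354  0.199 ] th -163.53 q [-0.42  0.19 -0.26  1.12 -0.   -0.71] F [-0.1  0.   0.3] gap 0.05 gf 0.0
shift cm [-0.92 -0.3  11.3 ] turn -1.65
```

```bash
python3 -m creep '[[[5,-0.9,-0.2,4,-1.5],[5,-0.9,-0.2,8,-1.5],[5,-0.9,-0.2,11.4,-1.5],[5,-0.9,-0.2,11.4,-1.5],[0.5,-0.9,-0.2,11.4,-1.5],[0.5,-0.9,-0.2,11.4,-1.5],[0.5,-0.9,-0.2,11.4,-1.5],[0.5,-0.9,-0.2,11.4,-1.5],[0.5,-0.9,-0.2,11.4,-1.5],[0.5,-0.9,-0.2,11.4,-1.5]]]' 25
python3 - <<'E'
from h import *
o=manip.observe();p=np.array([.5555,-.1068]);r=tow([-.04,.13])[:2]
print(r-p);go(np.r_[o['position'][:2]+r-p,o['position'][2]])
E
```

```text
time: 8.55
position: [0.4663, -0.1359, 0.0874]
eef_rot: [-0.157, 0.988, -0.001, 0.002]
force: [-1.2, 0.2, 7.2]
finger_gap: 0.0118
gripper_force: 25.0
[-0.04769989  0.25571261]
t 8.55 pos [ 0.4663 -0.1359  0.0874] th -161.93 q [-0.41  0.29 -0.43  0.84 -0.   -0.73] F [-1.2  0.2  7.2] gap 0.0118 gf 25.0
shift cm [-3.39 25.79 -0.08] turn None
```

```bash
python3 -m creep '[[[0.5,0,0,-0.12,0],[0.5,0,0,-0.12,0],[0.5,-0.1,1,-0.12,0],[0.5,-0.25,2,-0.12,0]]]'
python3 - <<'E'
from h import *
go([.4186,.1198,.0874])
E
```

```text
time: 8.95
position: [0.4618, -0.116, 0.0874]
eef_rot: [-0.156, 0.988, -0.002, 0.001]
force: [1.1, -5.7, 5.4]
finger_gap: 0.0118
gripper_force: 25.8
t 8.95 pos [ 0.4618 -0.116   0.0874] th -162.0 q [-0.38  0.28 -0.45  0.84 -0.   -0.69] F [ 1.1 -5.7  5.4] gap 0.0118 gf 25.8
shift cm [-3.18 23.76 -0.08] turn None
```

```bash
python3 -m creep '[[[0.5,-0.1,1,-0.08,0],[0.5,-0.25,2,-0.1,0],[0.5,-0.4,3,-0.1,0],[0.5,-0.55,4,-0.1,0],[0.5,-0.7,5,-0.1,0],[0.5,-0.8,6,-0.1,0],[0.5,-0.95,7,-0.1,0],[0.5,-1.1,8,-0.1,0],[0.5,-1.2,9,-0.1,0],[0.5,-1.35,10,-0.1,0],[0.5,-1.5,11,-0.1,0],[0.5,-1.6,12,-0.1,0]]]'
python3 - <<'E'
from h import *
go([.4186,.1198,.0874],198.05)
E
```

```text
time: 10.15
position: [0.4386, 0.0047, 0.0875]
eef_rot: [-0.157, 0.988, -0.0, 0.0]
force: [0.0, -5.1, 3.7]
finger_gap: 0.0126
gripper_force: 25.8
t 10.15 pos [0.4386 0.0047 0.0875] th -161.91 q [-0.13  0.21 -0.54  0.82 -0.   -0.45] F [ 0.  -5.1  3.7] gap 0.0126 gf 25.8
shift cm [-1.680e+00  1.156e+01  1.000e-02] turn 0.04
```

```bash
python3 -m creep '[[[0.5,-0.15,1,0,0],[0.5,-0.3,2,0,0],[0.5,-0.45,3,0,0],[0.5,-0.6,4,0,0],[0.5,-0.75,5,0,0],[0.5,-0.9,6,0,0],[0.5,-1,7,0,0],[0.5,-1.15,8,0,0],[0.5,-1.3,9,0,0],[0.5,-1.45,10,0,0],[0.5,-1.6,11,0,0],[0.5,-1.7,11.6,0,0]]]'
python3 -m creep '[[[0.5,0,0,0,0],[0.5,0,0,0,0]]]'
python3 - <<'E'
from h import *
go([.4186,.1198,.0874],198.05)
d=save('scene','s3')
print('expected rim',proj(d,[tow([-.04,.13],.115)]),(proj(d,[tow([-.04,.13],.115)])-[310,170])*4)
b=d['color'][170:310,310:460];cv2.imwrite('pics/s3c.png',cv2.resize(b,None,fx=4,fy=4,interpolation=cv2.INTER_CUBIC))
E
```

```text
time: 11.35
position: [0.4182, 0.1203, 0.0874]
eef_rot: [-0.157, 0.988, -0.0, -0.0]
force: [1.3, -5.5, 6.2]
finger_gap: 0.0119
gripper_force: 26.0
time: 11.55
position: [0.4182, 0.121, 0.0874]
eef_rot: [-0.158, 0.987, 0.001, -0.0]
force: [0.7, -1.1, 5.1]
finger_gap: 0.012
gripper_force: 25.3
t 11.55 pos [0.4182 0.121  0.0874] th -161.83 q [ 0.13  0.21 -0.55  0.81  0.   -0.18] F [ 0.7 -1.1  5.1] gap 0.012 gf 25.3
shift cm [-0.   -0.13  0.  ] turn 0.12
expected rim [[379.1688637  220.38979154]] [[276.67545481 201.55916618]]
```

View pics/s3c.png

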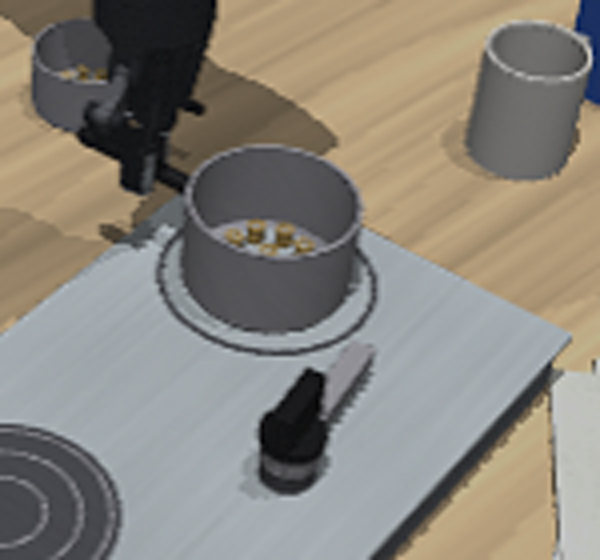

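The pan stands inside the ring: the crop shows its rim at 183–361 × 145–262 and the ring at 157–377, bottom 353. The stop is still aside.

```bash
python3 - <<'E'
from h import *
from scipy.optimize import least_squares
d=load('s3');t=np.linspace(0,6.2832,200)
e=lambda q,z,r:(lambda u:np.r_[u[:,0].min(),u[:,0].max(),u[:,1].min(),u[:,1].max()])(proj(d,np.c_[q[0]+r*np.cos(t),q[1]+r*np.sin(t),np.full(200,z)]))
m=np.array([310+183/4,310+361/4,170+145/4,170+262/4])
s=least_squares(lambda q:e(q,.115,.055)-m,[.5,.15])
r=tow([-.04,.13])[:2];print('pan',s.x,s.fun.round(2),'off',s.x-r)
print('base bottom/ring bottom predicted (crop)',(e(s.x,.05,.055)-[310,310,170,170])*4,(e(r,.05,.067)-[310,310,170,170])*4)
E
```

```text
pan [0.50590736 0.14658271] [-0.08  0.07  0.36 -0.32] off [-0.00189275 -0.00232991]
base bottom/ring bottom predicted (crop) [175.62053731 347.82964149 223.9879696  339.42397658] [161.54895141 371.37142554 212.26444824 352.93981367]
```

```bash
python3 -m creep '[[[3,0,0,0,0],[4.5,0,0,0,0],[4.5,0,0,0,0],[4.5,0,0,0,0],[4.5,0,0,-3,0],[4.5,0,0,-7,0],[4.5,0,0,-11,0],[4.5,0,0,-12,0]]]'
python3 - <<'E'
from h import *
go([.6335,.0345,.2],188.93-82.5)
d=save('scene','s4')
g=cv2.cvtColor(d['color'],cv2.COLOR_BGR2GRAY);print('col378 rows 232-262',g[232:262,378].tolist())
print('row 235 cols 345-365',g[235,345:365].tolist(),'cols 390-410',g[235,390:410].tolist())
E
```

```text
time: 12.4
position: [0.4212, 0.12, 0.2116]
eef_rot: [-0.157, 0.988, 0.0, 0.003]
force: [1.0, -0.2, -0.3]
finger_gap: 0.0453
gripper_force: 0.0
t 12.4 pos [0.4212 0.12   0.2116] th -161.91 q [ 0.13  0.1  -0.33  1.13  0.   -0.18] F [ 1.  -0.2 -0.3] gap 0.0453 gf 0.0
shift cm [-17.52 -14.72   1.29] turn 91.66
col378 rows 232-262 [124, 131, 115, 83, 84, 84, 85, 84, 84, 84, 84, 85, 85, 85, 83, 83, 83, 83, 82, 81, 86, 119, 168, 166, 169, 126, 58, 170, 167, 166]
row 235 cols 345-365 [172, 172, 172, 165, 125, 91, 137, 149, 151, 133, 72, 65, 69, 72, 73, 76, 77, 80, 80, 81] cols 390-410 [80, 78, 78, 76, 73, 71, 67, 62, 76, 95, 87, 64, 129, 168, 164, 162, 162, 163, 164, 165]
```

```bash
python3 - <<'E'
from h import *
from scipy.optimize import least_squares
d=load('s4');g=cv2.cvtColor(cv2.imread('pics/s4.png'),cv2.COLOR_BGR2GRAY).astype(float)
print('rim top col 378',g[200:215,378].tolist());print('row 225 L',g[225,350:362].tolist(),'R',g[225,394:406].tolist())
t=np.linspace(0,6.2832,400)
C=lambda q,z,r:proj(d,np.c_[q[0]+r*np.cos(t),q[1]+r*np.sin(t),np.full(400,z)])
gx=cv2.GaussianBlur(g,(0,0),.8)
S=lambda u:cv2.remap(gx.astype(np.float32),u[:,0].astype(np.float32).reshape(-1,1),u[:,1].astype(np.float32).reshape(-1,1),cv2.INTER_LINEAR).ravel()
# ring: darkest circle over visible lower half
r0=tow([-.04,.13])[:2];best=[]
G=np.arange(-.008,.0081,.0005)
for dx in G:
  for dy in G:
    u=C(r0+[dx,dy],.05,.0672);k=u[:,1]>u[:,1].mean()-2;best.append((S(u[k]).mean(),dx,dy))
print('ring',sorted(best)[:3])
best=[]
for dx in G:   # pan base: wall dark inside, plate light outside, lower arc
  for dy in G:
    a=C(r0+[dx,dy],.05,.0535);b=C(r0+[dx,dy],.05,.058);k=a[:,1]>np.percentile(a[:,1],65);best.append((-(S(b[k])-S(a[k])).mean(),dx,dy))
print('base',sorted(best)[:3])
E
```

```text
rim top col 378 [95.0, 97.0, 96.0, 99.0, 101.0, 99.0, 138.0, 75.0, 83.0, 83.0, 82.0, 84.0, 85.0, 84.0, 84.0]
row 225 L [96.0, 98.0, 98.0, 99.0, 102.0, 92.0, 64.0, 63.0, 85.0, 119.0, 111.0, 69.0] R [74.0, 72.0, 67.0, 63.0, 81.0, 110.0, 146.0, 161.0, 156.0, 159.0, 164.0, 166.0]
ring [(np.float32(109.03182), np.float64(-0.000999999999999994), np.float64(0.0005000000000000074)), (np.float32(109.10308), np.float64(-0.0014999999999999944), np.float64(0.0005000000000000074)), (np.float32(109.29074), np.float64(-0.000999999999999994), np.float64(0.0010000000000000078))]
base [(np.float32(-45.80632), np.float64(-0.006999999999999999), np.float64(0.0040000000000000105)), (np.float32(-45.706528), np.float64(-0.006999999999999999), np.float64(0.00350000000000001)), (np.float32(-45.611427), np.float64(-0.006999999999999999), np.float64(0.004500000000000011))]
```

The pan is about 3–7 mm from the ring centre, inside tolerance, and the gripper is clear of it. Next I go back to the knob.

```bash
python3 -m creep '[[[5,-17.5,-14.7,0,91.6],[5,-17.5,-14.7,0,91.6],[5,-17.5,-14.7,0,91.6],[5,-17.5,-14.7,0,91.6],[5,-17.5,-14.7,0,91.6],[5,-17.5,-14.7,0,91.6],[5,-17.5,-14.7,0,91.6],[5,-17.5,-14.7,0,91.6],[5,-17.5,-14.7,0,91.6],[5,-17.5,-14.7,0,91.6],[5,-17.5,-14.7,0,91.6],[5,-17.5,-14.7,0,91.6]]]'
python3 - <<'E'
from h import *
go([.6325,.036,.0866],106.4)
E
```

```text
time: 13.65
position: [0.6299, 0.0342, 0.2054]
eef_rot: [0.598, 0.801, -0.001, -0.001]
force: [0.5, -0.3, -1.0]
finger_gap: 0.0499
gripper_force: 0.0
t 13.65 pos [0.6299 0.0342 0.2054] th 106.5 q [-0.05  0.5   0.21  1.28  0.    1.24] F [ 0.5 -0.3 -1. ] gap 0.0499 gf 0.0
shift cm [ 0.09  0.33 11.88] turn 0.1
```

```bash
python3 -m creep '[[[5,0.1,0.3,4,0],[5,0.1,0.3,8,0],[5,0.1,0.3,11.8,0],[5,0.1,0.3,11.8,0],[0,0.1,0.3,11.8,0],[0,0.1,0.3,11.8,0],[0,0.1,0.3,11.8,0],[0,0.1,0.3,11.8,0],[0,0.1,0.3,11.8,0],[0,0.1,0.3,11.8,0]]]' 40
python3 - <<'E'
from h import *
go([.6325,.036,.0866],188.93)
E
```

```text
time: 14.65
position: [0.632, 0.0348, 0.0918]
eef_rot: [0.599, 0.801, -0.001, 0.0]
force: [-8.3, -2.8, 5.2]
finger_gap: 0.0133
gripper_force: 41.0
t 14.65 pos [0.632  0.0348 0.0918] th 106.47 q [-0.04  0.56  0.01  1.02 -0.    1.24] F [-8.3 -2.8  5.2] gap 0.0133 gf 41.0
shift cm [0.1  0.08 0.52] turn -82.46
```

```bash
python3 -m creep '[[[0,0,0,0,-7],[0,0,0,0,-14],[0,0,0,0,-21],[0,0,0,0,-28],[0,0,0,0,-35],[0,0,0,0,-42],[0,0,0,0,-49],[0,0,0,0,-56],[0,0,0,0,-63],[0,0,0,0,-70],[0,0,0,0,-77],[0,0,0,0,-82]]]'
python3 -m creep '[[[0,0,0,0,0],[0,0,0,0,0],[0,0,0,0,0]]]'
python3 - <<'E'
from h import *
go([.6325,.036,.0866],188.93)
E
python3 -m creep '[[[5,0,0,0,0],[5,0,0,0,0],[5,0,0,0,0],[5,0,0,0,0],[5,0,0,-4,0],[5,0,0,-8,0],[5,0,0,-11,0],[5,0,0,-14,0],[5,0,0,-14,0]]]'
python3 - <<'E'
from h import *
go([.6325,.036,.0866],188.93)
d=save('scene','s5');b=d['color'][190:380,250:460];cv2.imwrite('pics/s5c.png',cv2.resize(b,None,fx=3,fy=3,interpolation=cv2.INTER_CUBIC))
E
```

```text
time: 15.85
position: [0.6334, 0.037, 0.0919]
eef_rot: [-0.076, 0.997, 0.001, 0.001]
force: [-3.7, 2.7, 1.4]
finger_gap: 0.0133
gripper_force: 40.6
time: 16.15
position: [0.6333, 0.037, 0.0918]
eef_rot: [-0.075, 0.997, 0.001, 0.001]
force: [-4.5, 2.2, 1.5]
finger_gap: 0.013
gripper_force: 40.6
t 16.15 pos [0.6333 0.037  0.0918] th -171.41 q [-0.04  0.56  0.01  1.02  0.   -0.19] F [-4.5  2.2  1.5] gap 0.013 gf 40.6
shift cm [ 0.1  -0.08  0.52] turn -0.34
time: 17.05
position: [0.6363, 0.0356, 0.235]
eef_rot: [-0.074, 0.997, -0.001, 0.005]
force: [0.8, 0.0, 1.6]
finger_gap: 0.05
gripper_force: 0.0
t 17.05 pos [0.6363 0.0356 0.235 ] th -171.52 q [-0.04  0.5   0.28  1.34 -0.   -0.19] F [0.8 0.  1.6] gap 0.05 gf 0.0
shift cm [ 0.5   0.12 14.84] turn -0.45
```

View pics/s5c.png

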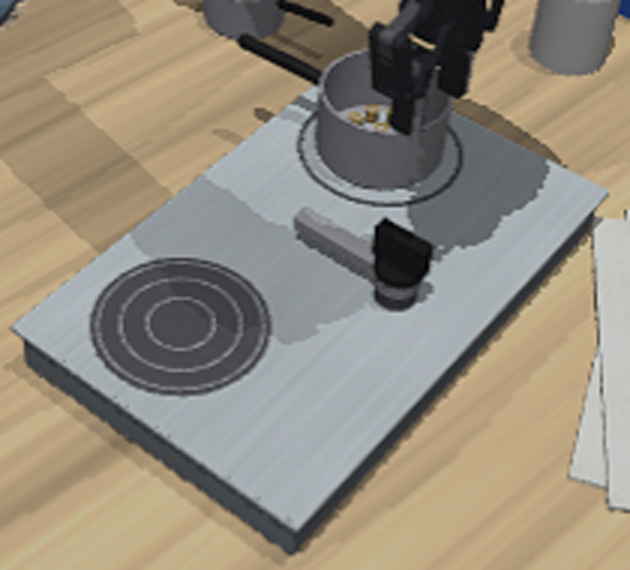

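The crop shows the stop arm back at its blocking angle, with its tip at (300,218), and the pan in the ring. I'll do one side-view check of the pan's centring before handing in.

```bash
python3 - <<'E'
from h import *
d=save('side','d5');r=tow([-.04,.13])[:2];t=np.linspace(0,6.2832,300)
C=lambda q,z,R_:proj(d,np.c_[q[0]+R_*np.cos(t),q[1]+R_*np.sin(t),np.full(300,z)])
c=proj(d,[[*r,.08]])[0];x0,y0=(c-[55,45]).astype(int)
b=cv2.resize(d['color'][y0:y0+90,x0:x0+110],None,fx=6,fy=6,interpolation=cv2.INTER_CUBIC)
for z,R_,col in((.115,.055,(0,255,0)),(.05,.055,(0,255,0)),(.05,.067,(0,0,255))):
    cv2.polylines(b,[((C(r,z,R_)-[x0,y0]+.5)*6).astype(int)],True,col,1)
cv2.imwrite('pics/d5c.png',b)
E
```

```text
(no output)
```

View pics/d5c.png

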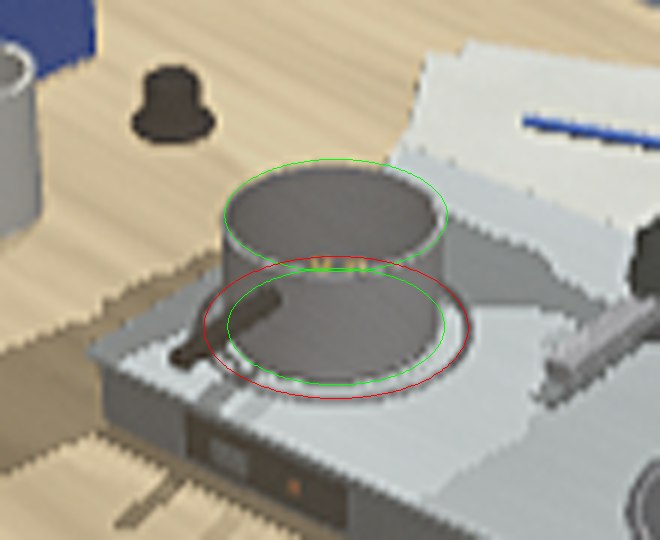

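The side view shows the pan matching the expected outline to within a few mm, well inside the ring.

```bash
python3 -c "
from station import manip
print(manip.hand_in())"
```

```text
the job is handed in; nothing more can be done
None
```

I handed the job in at about 17 s (limit 72 s): the pan stands inside the resting ring, about 3–7 mm off its centre by my camera estimate (limit 12 mm), the stop arm is turned back to blocking, and the gripper is clear; no verdict came back.

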